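# Draw the dipping basket out of the drying well with the hook

### The job

Take the hook tool from its fork stand, hook the dipping basket's fallen bail deep in the well of the drying block, draw the basket out with the hook alone (no fingers on the basket) and set it down, without dropping it, upright in the middle of the steel bench block. Then hang the hook upright by its collar in its stand again, leaving the plain slug in its well and the other things where they are.

Things in the scene. Friction and masses are not known exactly. Their poses are not given: they have to be found in the camera images.
- drying_block: Fixed aluminium block on a dark base, 74 x 134 x 105 mm high, origin at the centre of its underside, z up. Two vertical round wells, 44 mm wide and 85 mm deep, open in its top at y = +29 and y = -29 mm of its frame (mouths 105 mm, floors 20 mm above the bench). One holds the basket, the other the slug; which is which changes.
- basket_centre (a point): Centre of the basket's cup, 13 mm above its underside; z up. Loose open steel cup, 36 mm across, 26 mm high, 0.13 to 0.23 kg with its bail, on the floor of one well with 4 mm of play all round. A bail of round 4 mm wire, a pointed arch 35 mm wide at its feet, swings freely on the cup's rim (see bail_hinge).
- bail_hinge (a point): Middle of the bail's hinge line, 28 mm above the basket's underside; x along the hinge line, z up, fixed to the cup. Apex of the bail (wire centre): 27 mm from the line. It swings 0.4 rad to either side and lies fallen at one stop: apex 10.5 mm towards +y or -y, its underside 23 mm above this point. WHICH side is not given: see or feel it. Hanging, the apex underside is 25 mm above.
- slug_centre (a point): Centre of a plain solid aluminium cylinder, 37 mm across and 28 mm high, without bail, standing loose on the floor of the other well. It stays there.
- hook_grip (a point): Centre of the hook tool's square wooden handle, 14 x 14 mm and 58 mm long, sides square to x and y; z up along the tool, x the way the hook's foot points. 60 g, hangs upright at the start. Below the handle a brass collar 21 mm across, 5 mm thick (underside 34 mm below this point), then a straight steel shaft 4 mm thick that ends in a J.
- hook_collar (a point): Middle of the underside of the hook tool's collar, on the shaft's axis; axes as hook_grip.
- hook_tip (a point): Top of the J's upturned tip, 111 mm below hook_grip and 14.5 mm to +x of the shaft's axis; axes as hook_grip. The J's foot runs from the shaft to +x, its upper face 120 mm and its lowest face 124 mm below hook_grip; 10 mm clear between shaft and tip.
- stand_slot (a point): Where the collar's underside rests on the fixed fork stand: upper face of a level steel fork 7 mm thick, 112 mm above the bench. Its slot is 9 mm wide, open towards -x of this frame with flared ends 27 mm out, closed 6 mm behind this point; a post under it at x = 24 to 36 mm. The tool leaves upwards a little, then out at the open end, and returns the same way.
- bench_top (a point): Centre of the top face of the steel bench block, a fixed plain block 58 x 60 x 28 mm high; z up. The basket is to stand here. Between it and the drying block stand a flat box 89 mm high and glasses up to 95 mm; a tall magnifier stand is to the left of the hook's stand.
- glue_bottle: Small loose white bottle, 27 x 40 x 71 mm, a bystander; origin at the centre of its underside.
- brass_stock: Loose brass bar, 21 x 66 x 20 mm, a bystander; origin at the centre of its underside.
- round_tin: Loose flat round tin, 58 mm across, 18 mm high, a bystander; origin at the centre of its underside.

How it is judged (in metres and radians):
On the way, in this order (a step that is already met when the one before it is completed fails the run):
1. The hook's tip is down in the well beside the basket's bail (horizontal distance between hook_tip and basket_centre below 0.035 m and z of hook_tip in the frame of drying_block below 0.085 m), for 0.05 s.
2. The basket hangs from the hook, its cup wholly above the drying block (height (world z) of basket_centre above 0.12 m and contact force between hook and basket above 0.4 N), for 0.2 s.
3. The basket stands upright on the bench block, free of the hook (horizontal distance between basket_centre and bench_top below 0.02 m and z of basket_centre in the frame of bench_top between 0.009 and 0.017 m and angle between basket_centre's own z axis and vertical below 0.12 rad and contact force between hook and basket below 0.05 N and linear speed of basket below 0.02 m/s), for 0.2 s.
At the end, for the whole second after the job is handed in: Basket at rest, upright within 7 deg on the bench block, its middle within 20 mm of the block's; hook tool at rest, upright within 8.5 deg in the fork, collar within 12 mm sideways and 5 mm in height of its resting place; slug still in its well (horizontal distance between basket_centre and bench_top below 0.02 m and z of basket_centre in the frame of bench_top between 0.009 and 0.017 m and angle between basket_centre's own z axis and vertical below 0.12 rad and horizontal distance between hook_collar and stand_slot below 0.012 m and z of hook_collar in the frame of stand_slot between -0.005 and 0.005 m and angle between hook_collar's own z axis and vertical below 0.15 rad and linear speed of each of basket, hook below 0.02 m/s and height (world z) of slug_centre below 0.045 m); the robot touches nothing.
It fails at once if The fingers touch the basket (contact force between the fingers and basket above 0.3 N).
It fails at once if The basket is dropped or flung (faster than 1 m/s) (linear speed of basket above 1 m/s).
It fails at once if The basket is tipped over (more than 57 degrees) (angle between basket_centre's own z axis and vertical above 1 rad).
It fails at once if The slug is taken out of its well (height (world z) of slug_centre above 0.07 m).
It fails at once if A bystander is moved by more than 30 mm (distance of any of glue_bottle, brass_stock, round_tin from where it was at the start of the episode above 0.03 m).
It also fails if it takes over 72 s, if anything falls off the work surface, if the arm or the gripper's body presses on something with over 40 N, if the wrist force passes 120 N, or if a joint passes its speed limit or range.

### The arm

A 6-joint arm with a two-finger parallel gripper is mounted at the origin on a cart in front of the work surface, level with it; the furniture and walls round the work are solid. World frame = base frame: x ahead of the robot, y to its left, z up, the work surface at z = 0. Lengths are in m, angles in degrees, forces in N, time in s.
With the tool pointing down it reaches from about 0.25 to 0.725 m from the base axis. Payload 9.7 kg.
Tool frame: the origin (TCP) lies at the very end of the fingers, on their centre line; the grasp point (between the pads) lies 19 mm behind it; z points along the fingers, y is the direction in which the jaws open and shut (so a half turn about z gives the same grasp; the last joint's range is limited). The gripper opens to 85 mm and grips with 20 to 120 N. Pads are 22 mm wide; open, the fingers measure 114 mm over their backs; the gripper's body (76 mm by 85 mm) begins 54 mm behind the grasp point. The pads swing forward as they close: fully open they stand 13 mm farther back than shut.
Start: joints at [-64.687, 4.979, 10.078, 95.1, 0, 90], TCP at [0.235, -0.497, 0.231] pointing down, gripper open.
Joint ranges: [-179.16, 179.16], [-48.56, 103.87], [-65.8, 70.77], [-126.05, 130.52], [-82.76, 87.17], [-180, 180]. Speed limits (degrees/s): [127.2, 127.2, 147.25, 180, 180, 180].

### API

Orientations are given as [roll, pitch, yaw] about the fixed x, y, z axes, in that order (R = Rz(yaw) Ry(pitch) Rx(roll)).
In Python, from workcell import bot gives the robot as it stands.
- The arm moves only by the shell command python3 -m pendant 'ROWS' [FORCE]. ROWS is JSON, a list that holds one entry, the list of rows, each a list of 7 numbers: the shift along the tool's x, y, z in cm, then the turn, a rotation vector about the tool's x, y, z in rad, then the opening in per cent of the stroke, from 0 (shut) to 100 (fully open). In form: [[[dx, dy, dz, ax, ay, az, gripper], ...]]. A call has 1 to 5 rows; each row shifts and turns the pose as measured when the row begins, along the tool's axes as they then stand; what a row does not reach is not made up. A row lasts 1/12 s, in which the tool goes at most 41.7 mm and 7.16 degrees, less where a joint would pass 70% of its speed; a pose out of reach is approached as far as the arm can. A call with a gripper value outside its range is refused whole. The fingers move at their own pace and stop on an object; FORCE is the grip in N (left out, the last holds). Time passes only in rows, so rows that do not move let the fingers close. It gives the time, the measured TCP pose, the force and the opening at its end, in the units of the state.
- bot.get_obs(): the state, without advancing time (a new reading comes with each control period).
- bot.camera(name): name is "scene" or "top" or "wrist"; returns the picture (384x512x3 uint8, red, green, blue); there is no depth.
- bot.get_calibration(name): a dict with "intrinsics" (3x3 intrinsics, pixels), "pose" (4x4, takes a point from camera to world coordinates); the wrist camera has in their place "T_tool_cam" (4x4, takes a point from camera to tool coordinates, whose origin is the TCP and whose axes are the flange's). Camera axes: x right, y down, z forward; pixel columns grow to the right and rows downward; lengths in m; the calibration is good to about 2 mm. A picture is of the moment at which its call begins: read the wrist's pose just before it. get_calibration takes no time and is no camera call.
- bot.job_done(): hands the job in, once; it reports no verdict.
Trained networks look in the newest picture that a camera, given by its name, has taken for a name from the list of things; names that differ only in an ending like _2 or _b are one class to them, and where a whole thing is asked for, a point or a joint stands for the part that bears it (a point fixed in the world has none). Each returns a list of dicts, best first, with "confidence" (0 to 1); they miss things now and then, are a little off and sometimes report something else, mostly with a low value. They report only what shows in the picture. A call takes as long as a camera call.
- bot.masks_of(camera, thing): "pixels" (384x512 bool, what is visible of it) and "extent" ([left, top, right, bottom] in pixels, round what is visible of it).
- bot.mark_of(camera, thing): "uv" ([column, row] in pixels: a listed point, or the origin of a listed thing).
The state is a dict: "time": time; "q": joint angles; "qd": joint speeds; "joint_efforts": joint torques, N m; "ee_pos": TCP position; "tcp_rot": TCP orientation; "wrist_force": force on the tool from outside, world axes, zero at the start; "torque": the same for the moment, N m; "opening": finger opening in m.
Only numpy, scipy, OpenCV 4.12 (cv2) and the standard library are available. Lean on these libraries where they do the work, as an engineer would, in place of code of your own. Each camera call takes 0.05 s, during which the arm holds its last target. There are 200 camera calls.

## Working session

There is one attempt and no reset: what is moved stays moved. The work goes in short steps, Python scripts to look and compute and a shell command to move; the robot and the scene stay as the last step left them, time stands still between calls to the robot, and variables do not carry over. Pictures are saved under pics/ and viewed, about 8 in all and at most 12, crops included, and the job is handed in when it is done.

```bash
ls; mkdir -p pics
cat > h.py <<'E'
import numpy as np, cv2
from workcell import bot
from scipy.spatial.transform import Rotation as R
def cam(n):
    c=bot.get_calibration(n); K=np.array(c["intrinsics"])
    if "pose" in c: return K,np.array(c["pose"])
    o=bot.get_obs(); T=np.eye(4); T[:3,:3]=R.from_euler('xyz',o["tcp_rot"],degrees=True).as_matrix(); T[:3,3]=o["ee_pos"]
    return K,T@np.array(c["T_tool_cam"])
def ray(n,uv,KT=None):
    K,T=KT or cam(n); d=T[:3,:3]@np.linalg.inv(K)@np.array([uv[0],uv[1],1.]); return T[:3,3],d/np.linalg.norm(d)
def atz(n,uv,z,KT=None):
    o,d=ray(n,uv,KT); return o+d*(z-o[2])/d[2]
def proj(n,p,KT=None):
    K,T=KT or cam(n); q=K@(T[:3,:3].T@(np.array(p)-T[:3,3])); return q[:2]/q[2]
def tri(rays):
    A=0;b=0
    for o,d in rays:
        P=np.eye(3)-np.outer(d,d); A=A+P; b=b+P@o
    return np.linalg.solve(A,b)
E
python3 - <<'E'
from h import *
o=bot.get_obs(); print({k:np.round(v,3).tolist() for k,v in o.items()})
for n in ["scene","top","wrist"]:
    im=bot.camera(n); cv2.imwrite(f"pics/{n}0.png",im[...,::-1])
    K,T=cam(n); print(n,np.round(K[0,0]),np.round(T,3).tolist())
    for t in ["drying_block","basket_centre","bail_hinge","slug_centre","hook_grip","hook_collar","hook_tip","stand_slot","bench_top","glue_bottle","brass_stock","round_tin"]:
        m=bot.mark_of(n,t)[:2]; print(t,[(np.round(x["uv"],1).tolist(),round(x["confidence"],2)) for x in m])
a=np.hstack([cv2.imread(f"pics/{n}0.png") for n in ["scene","top"]])
E
```

```text
pics
{'time': 0.0, 'q': [-64.688, 5.011, 10.033, 95.099, 0.001, 90.0], 'qd': [0.019, 0.079, -0.042, 0.091, -0.039, 0.067], 'joint_efforts': [-0.0, -52.039, 46.481, 0.016, 0.0, 0.0], 'ee_pos': [0.235, -0.497, 0.231], 'tcp_rot': [-179.923, -0.001, 25.312], 'wrist_force': [0.211, 0.116, 0.618], 'torque': [0.04, 0.055, -0.006], 'opening': 0.085}
scene 396.0 [[0.821, -0.248, 0.514, 0.033], [-0.57, -0.352, 0.742, -0.805], [-0.003, -0.903, -0.43, 0.585], [0.0, 0.0, 0.0, 1.0]]
drying_block []
basket_centre [([172.9, 163.1], 0.41), ([166.6, 167.8], 0.37)]
bail_hinge []
slug_centre []
hook_grip [([167.1, 165.8], 0.54), ([174.2, 155.5], 0.52)]
hook_collar [([169.6, 166.6], 0.63)]
hook_tip [([167.4, 190.9], 0.52)]
stand_slot [([173.1, 165.9], 0.84), ([170.2, 187.6], 0.22)]
bench_top [([168.9, 156.8], 0.3)]
glue_bottle [([362.6, 261.2], 0.47)]
brass_stock []
round_tin []
top 385.0 [[-0.028, -0.982, 0.186, 0.387], [-1.0, 0.026, -0.015, -0.034], [0.009, -0.186, -0.982, 1.118], [0.0, 0.0, 0.0, 1.0]]
drying_block [([346.3, 197.8], 0.89)]
basket_centre [([352.1, 184.0], 0.66)]
bail_hinge [([349.3, 185.2], 0.45)]
slug_centre [([352.8, 204.9], 0.62)]
hook_grip [([141.7, 240.1], 0.68)]
hook_collar [([149.0, 239.0], 0.41)]
hook_tip [([153.5, 246.6], 0.45)]
stand_slot [([148.2, 242.0], 0.9)]
bench_top [([174.1, 168.4], 0.61)]
glue_bottle [([342.0, 154.8], 0.6)]
brass_stock [([182.5, 144.2], 0.58)]
round_tin [([147.7, 239.9], 0.22)]
wrist 294.0 [[0.428, -0.857, -0.285, 0.308], [-0.904, -0.406, -0.136, -0.462], [0.001, 0.316, -0.949, 0.374], [0.0, 0.0, 0.0, 1.0]]
drying_block []
basket_centre []
bail_hinge []
slug_centre []
hook_grip []
hook_collar []
hook_tip []
stand_slot []
bench_top []
glue_bottle []
brass_stock []
round_tin []
```

Run:
```python
import cv2,numpy as np
a=cv2.imread("pics/top0.png"); cv2.imwrite("pics/top0c.png",cv2.resize(a[100:300,110:400],None,fx=2.75,fy=2.75,interpolation=cv2.INTER_CUBIC))
```

```text
(no output)
```

View pics/top0c.png

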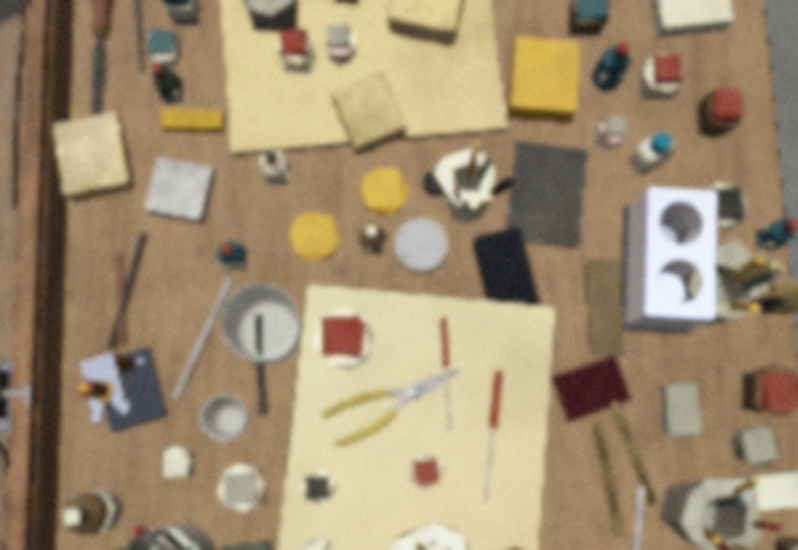

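View pics/scene0.png

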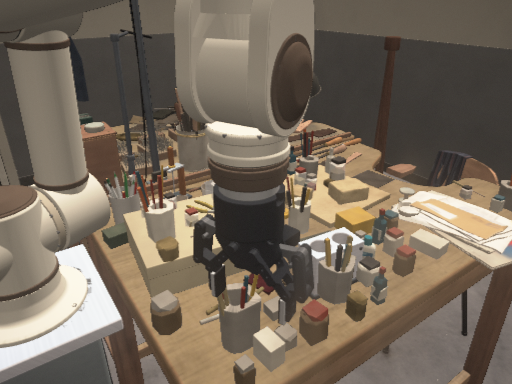

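The top view shows the block at crop (680,255), with the basket probably in the upper (+x) well at (680,222). The slug's flat face shows in the lower well at (680,280). The hook stand is at (110,385) and the bench block at (180,188). In the scene view the arm hides the stand.

Run:
```python
from h import *
bot.camera("top")
M={}
for t in ["drying_block","hook_grip","stand_slot","bench_top","hook_collar"]:
    m=bot.masks_of("top",t)
    for x in m[:1]:
        p=x["pixels"]; print(t,round(x["confidence"],2),x["extent"],p.sum()); M[t]=p
c=lambda u,v:(110+u/2.75,100+v/2.75)
for q in [(648,188),(713,188),(713,320),(643,318)]: print("blk",atz("top",c(*q),.105).round(4))
for q in [(680,222),(680,280)]: print("well",atz("top",c(*q),.105).round(4))
for q in [(153,157),(212,163),(203,220),(146,208)]: print("bench",atz("top",c(*q),.028).round(4))
print("slot",atz("top",(148.2,242),.112).round(4),"grip",atz("top",(141.7,240.1),.146).round(4),"bench",atz("top",(174.1,168.4),.028).round(4),"blk",atz("top",(346.3,197.8),0).round(4))
a=cv2.imread("pics/top0.png"); cv2.imwrite("pics/top0d.png",np.hstack([cv2.resize(x,(400,400),interpolation=cv2.INTER_CUBIC) for x in (a[215:265,130:180],a[160:225,330:395])]))
```

```text
drying_block 0.88 [336.9, 168.2, 370.9, 219.1] 1391
hook_grip 0.41 [137.5, 238.1, 151.6, 244.7] 94
stand_slot 0.72 [140.4, 227.6, 170.2, 256.9] 632
bench_top 0.77 [163.0, 158.4, 188.6, 181.6] 467
hook_collar 0.6 [139.0, 237.0, 153.9, 248.2] 73
blk [ 0.6289 -0.2853  0.105 ]
blk [ 0.6272 -0.3495  0.105 ]
blk [ 0.4967 -0.3388  0.105 ]
blk [ 0.5005 -0.2714  0.105 ]
well [ 0.5939 -0.3143  0.105 ]
well [ 0.5365 -0.3099  0.105 ]
bench [0.6947 0.2199 0.028 ]
bench [0.6865 0.1574 0.028 ]
bench [0.6249 0.1664 0.028 ]
bench [0.6394 0.2263 0.028 ]
slot [0.445  0.2415 0.112 ] grip [0.4482 0.2485 0.146 ] bench [0.6601 0.1948 0.028 ] blk [ 0.5648 -0.307   0.    ]
```

View pics/top0d.png

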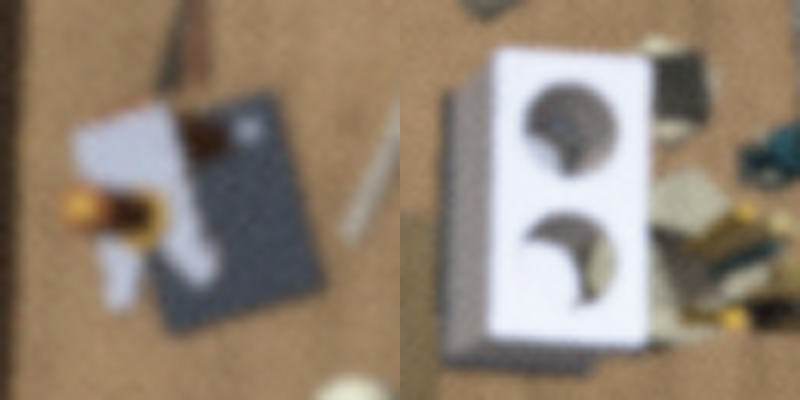

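The fork opens towards about −x (−14° in the picture), and the handle sits over it. Next I look down the well with the wrist camera.

```bash
cat >> h.py <<'E'
def go(p,yaw=None):
    o=bot.get_obs(); Rm=R.from_euler('xyz',o["tcp_rot"],degrees=True)
    d=Rm.as_matrix().T@(np.array(p)-o["ee_pos"])*100
    y=o["tcp_rot"][2] if yaw is None else yaw
    rv=(Rm.inv()*R.from_euler('xyz',[180,0,y],degrees=True)).as_rotvec()
    print("pos",np.round(o["ee_pos"],4),"rpy",np.round(o["tcp_rot"],2),"delta cm",d.round(2),"rot",rv.round(3),"t",round(o["time"],2))
E
R='[3.54,-0.77,0,0,0,0,100]'; echo; 
python3 -m pendant '[[[3.54,-0.77,0,0,0,0,100],[3.54,-0.77,0,0,0,0,100],[3.54,-0.77,0,0,0,0,100],[3.54,-0.77,0,0,0,0,100],[3.54,-0.77,0,0,0,0,100]]]'
python3 -m pendant '[[[3.54,-0.77,0,0,0,0,100],[3.54,-0.77,0,0,0,0,100],[3.54,-0.77,0,0,0,0,100],[3.54,-0.77,0,0,0,0,100],[3.54,-0.77,0,0,0,0,100]]]'
python3 -m pendant '[[[0,0,0,0,0,0.117,100],[0,0,0,0,0,0.117,100],[0,0,0,0,0,0.117,100],[0,0,0,0,0,0.117,100]]]'
python3 -m pendant '[[[0,0,0,0,0,0.117,100],[0,0,0,0,0,0.117,100],[0,0,0,0,0,0.117,100],[0,0,0,0,0,0.117,100],[0,0,0,0,0,0,100]]]'
python3 -c "
from h import *
go([.5225,-.276,.17],-28)"
```

```text
time: 2.67
ee_pos: [0.3787, -0.3874, 0.2306]
tcp_rot: [180.0, 0.1, 24.6]
wrist_force: [-0.2, -0.6, 0.2]
opening: 0.0852
time: 3.08
ee_pos: [0.5297, -0.2719, 0.2311]
tcp_rot: [179.9, 0.0, 24.6]
wrist_force: [-0.2, -0.8, -0.2]
opening: 0.0854
time: 3.42
ee_pos: [0.5363, -0.2649, 0.229]
tcp_rot: [180.0, 0.0, -2.5]
wrist_force: [0.7, -0.4, 0.3]
opening: 0.0853
time: 3.83
ee_pos: [0.5276, -0.2813, 0.2284]
tcp_rot: [-179.1, 0.1, -28.3]
wrist_force: [-1.1, -0.1, -0.3]
opening: 0.0855
pos [ 0.5276 -0.2813  0.2284] rpy [-1.7914e+02  8.0000e-02 -2.8320e+01] delta cm [-0.69 -0.14  5.84] rot [-0.015  0.001 -0.006] t 3.83
```

```bash
python3 -m pendant '[[[-0.35,-0.1,3,0,0,0,100],[-0.35,0,2.5,0,0,0,100],[0,0,0,0,0,0,100]]]'
python3 - <<'E'
from h import *
K,T=cam("wrist"); im=bot.camera("wrist"); np.save("kt.npy",T); cv2.imwrite("pics/w1.png",im[...,::-1])
print(T[:3,3].round(4),bot.get_obs()["ee_pos"])
for t in ["basket_centre","bail_hinge","slug_centre","drying_block"]:
    print(t,[(np.round(x["uv"],1).tolist(),round(x["confidence"],2)) for x in bot.mark_of("wrist",t)[:2]])
u=proj("wrist",[.594,-.314,.105],(K,T)); print(u)
x,y=np.clip(np.round(u).astype(int),[80,60],[432,324]); a=im[y-60:y+60,x-80:x+80,::-1]
print(x-80,y-60); cv2.imwrite("pics/w1c.png",cv2.resize(a,None,fx=5,fy=5,interpolation=cv2.INTER_CUBIC))
E
```

```text
time: 4.08
ee_pos: [0.5226, -0.2775, 0.1732]
tcp_rot: [-179.1, -0.1, -28.4]
wrist_force: [-1.3, 0.7, -1.4]
opening: 0.0856
[ 0.5918 -0.3175  0.3159] [ 0.52316048 -0.27768719  0.17540312]
basket_centre [([255.4, 96.0], 0.78)]
bail_hinge [([254.9, 98.5], 0.84)]
slug_centre []
drying_block [([265.3, 128.1], 0.96)]
[250.94425239  97.60445756]
171 38
```

View pics/w1c.png

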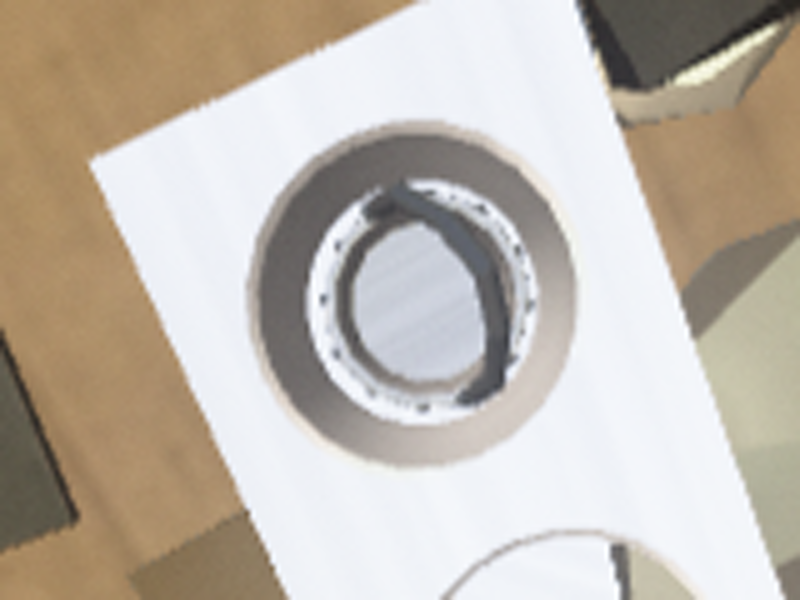

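The wrist view looks straight down the well. The bail's feet are at crop (382,207) and (478,398). It leans to image right, with the apex near (488,275). The cup rim is centred near (425,300) and the well mouth near (412,293).

Run:
```python
from h import *
K,_=cam("wrist"); KT=(K,np.load("kt.npy"))
w=lambda u,v,z: atz("wrist",(171+u/5,38+v/5),z,KT)
A=w(382,207,.048);B=w(478,398,.048);ap=w(488,275,.074);rim=w(425,300,.046);well=w(412,293,.105)
for n,p in [("A",A),("B",B),("hinge",(A+B)/2),("apex",ap),("rim",rim),("well",well)]: print(n,p.round(4))
h=(B-A)/np.linalg.norm(B-A); d=ap-(A+B)/2; n=np.array([h[1],-h[0],0]); n*=np.sign(n@d)
print("width",np.linalg.norm(B-A),"hinge yaw",np.degrees(np.arctan2(h[1],h[0])),"lean dir",np.degrees(np.arctan2(n[1],n[0])),"apex off",d@n,d@h)
cs=[w(92,160,.105),w(425,0,.105),w(575,0,.105)]; e=cs[1]-cs[0]; print("block edge yaw",np.degrees(np.arctan2(e[1],e[0])))
print("rim diam", np.linalg.norm(w(305,300,.046)-w(538,300,.046)),"well diam",np.linalg.norm(w(248,293,.105)-w(577,293,.105)))
```

```text
A [ 0.6089 -0.3174  0.048 ]
B [ 0.5733 -0.3172  0.048 ]
hinge [ 0.5911 -0.3173  0.048 ]
apex [ 0.5908 -0.3272  0.074 ]
rim [ 0.5922 -0.3168  0.046 ]
well [ 0.5938 -0.3158  0.105 ]
width 0.03558526342504091 hinge yaw 179.74035115400497 lean dir -90.25964884599505 apex off 0.009847516909685413 0.00028190002025777513
block edge yaw -95.1560979468457
rim diam 0.04057807167614531 well diam 0.044716572559779705
```

```bash
python3 -m pendant '[[[-3,-1,-3,0,0,-0.1,100],[-3,-1,-3,0,0,-0.1,100],[-2,-2,-3,0,0,-0.1,100],[-2,-2,-3,0,0,-0.1,100],[-2,-2,0,0,0,-0.1,100]]]' | sed -n 2,3p
python3 - <<'E'
from h import *
a=bot.camera("scene"); b=bot.camera("top")
for n in ["scene","top"]:
    for t in ["hook_grip","hook_collar","hook_tip","stand_slot","bench_top"]:
        print(n,t,[(np.round(x["uv"],1).tolist(),round(x["confidence"],2)) for x in bot.mark_of(n,t)[:1]])
s=a[80:260,60:300]; s=cv2.resize(s,None,fx=800/240,fy=800/240,interpolation=cv2.INTER_CUBIC)
cv2.imwrite("pics/s2.png",s[...,::-1])
go([.36,.13,.30],28)
E
```

```text
ee_pos: [0.4312, -0.1672, 0.3018]
tcp_rot: [-179.5, -0.9, 1.1]
scene hook_grip [([172.0, 155.8], 0.6)]
scene hook_collar [([170.7, 164.3], 0.55)]
scene hook_tip [([168.5, 190.6], 0.7)]
scene stand_slot [([171.9, 167.7], 0.75)]
scene bench_top [([241.6, 184.0], 0.67)]
top hook_grip [([144.6, 238.2], 0.59)]
top hook_collar [([148.7, 241.1], 0.52)]
top hook_tip [([155.5, 247.2], 0.63)]
top stand_slot [([149.5, 242.0], 0.98)]
top bench_top [([174.8, 168.8], 0.77)]
pos [ 0.431  -0.1681  0.2947] rpy [-179.29   -0.42    0.8 ] delta cm [ -6.68 -29.91  -0.21] rot [-0.01  -0.01  -0.475] t 5.35
```

View pics/s2.png

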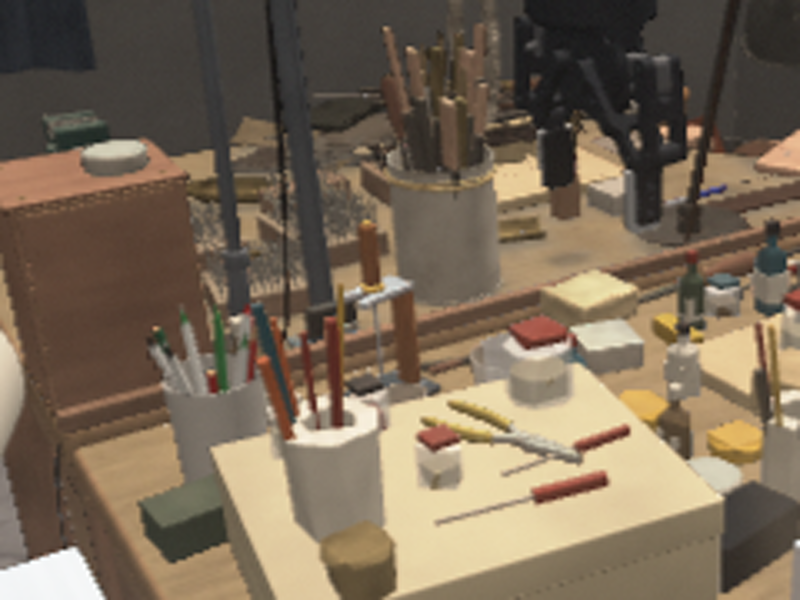

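```bash
python3 - <<'E'
from h import *
c=lambda u,v:(60+u*.3,80+v*.3)
P=lambda t,s:(tri([ray("top",t),ray("scene",s)]),)
for n,t,s in [("handletop",(139.8,240.6),c(369,225)),("collar",(148.1,241.9),c(372,289)),("slot",(149.5,242),(171.9,167.7)),("tip",(155.5,247.2),(168.5,190.6)),("grip",(144.6,238.2),(172,155.8)),("bench",(174.8,168.8),(241.6,184))]:
    r=[ray("top",t),ray("scene",s)]; p=tri(r); print(n,p.round(4),[round(float(np.linalg.norm(np.cross(p-o,d))),4) for o,d in r])
# pole base, scene ray at z=0..0.3
a=bot.camera("top"); cv2.imwrite("pics/top2.png",a[...,::-1])
E
python3 -m pendant '[[[-1.2,-3.3,0,0,0,-0.1,100],[-1,-3.3,0,0,0,-0.1,100],[-0.4,-3.3,0,0,0,-0.1,100],[0,-3.3,0,0,0,-0.1,100],[0.3,-3.3,0,0,0,-0.07,100]]]' >/dev/null
python3 -m pendant '[[[0,-3.3,0,0,0,0,100],[0,-3.3,0,0,0,0,100],[0,-3.3,0,0,0,0,100],[0,0,0,0,0,0,100]]]' >/dev/null
python3 -c "
from h import *
go([.37,.20,.26],28)"
```

```text
handletop [0.4477 0.2449 0.1709] [0.0023, 0.0023]
collar [0.4455 0.242  0.1107] [0.0001, 0.0001]
slot [0.4451 0.239  0.1086] [0.0, 0.0]
tip [0.4317 0.2436 0.0336] [0.0032, 0.0032]
grip [0.4518 0.2423 0.1445] [0.0012, 0.0012]
bench [0.6639 0.1964 0.0095] [0.0005, 0.0005]
pos [0.3209 0.0843 0.2942] rpy [-179.34   -0.53   28.62] delta cm [ 9.82 -7.76  3.6 ] rot [-0.012 -0.009  0.011] t 6.15
```

```bash
python3 -m pendant '[[[3,-1.6,1.8,0,0,0,100],[3,-1.6,1.8,0,0,0,100],[0,0,0,0,0,0,100]]]' | sed -n 2,3p
python3 - <<'E'
from h import *
KT=cam("wrist"); im=bot.camera("wrist"); np.save("kt.npy",KT[1])
print(KT[1][:3,3].round(3))
for n,p in [("slot",[.445,.241,.112]),("tip",[.431,.243,.035]),("top",[.446,.243,.175])]: print(n,proj("wrist",p,KT).round(0))
for t in ["hook_grip","hook_collar","hook_tip","stand_slot"]:
    print(t,[(np.round(x["uv"],1).tolist(),round(x["confidence"],2)) for x in bot.mark_of("wrist",t)[:1]])
u=proj("wrist",[.445,.241,.112],KT); x,y=np.clip(np.round(u).astype(int),[100,75],[412,309])
print(x-100,y-75); cv2.imwrite("pics/w3.png",cv2.resize(im[y-75:y+75,x-100:x+100,::-1],None,fx=4,fy=4,interpolation=cv2.INTER_CUBIC))
E
```

```text
ee_pos: [0.359, 0.1449, 0.2601]
tcp_rot: [-179.4, -0.9, 28.7]
[0.428 0.182 0.404]
slot [207.  52.]
tip [211.  73.]
top [191.  34.]
hook_grip [([197.4, 42.8], 0.72)]
hook_collar [([207.1, 52.8], 0.9)]
hook_tip []
stand_slot [([206.4, 51.2], 0.96)]
107 0
```

View pics/w3.png

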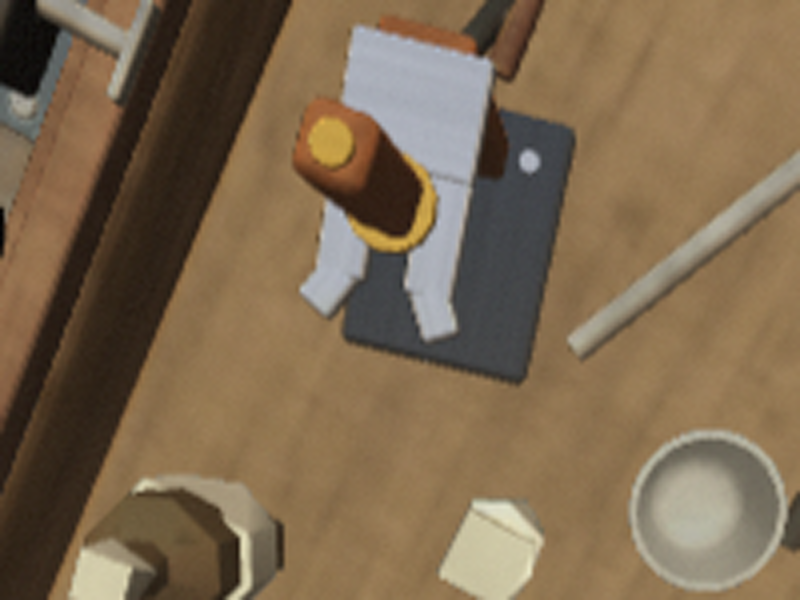

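Run:
```python
from h import *
K,_=cam("wrist"); KT=(K,np.load("kt.npy"))
w=lambda u,v,z: atz("wrist",(107+u/4,v/4),z,KT)
def an(a,b,z): e=w(*b,z)-w(*a,z); return np.degrees(np.arctan2(e[1],e[0])).round(1),np.linalg.norm(e).round(4)
print("back",an((355,28),(492,65),.112)); print("right",an((490,70),(462,270),.112)); print("prong in",an((424,222),(407,285),.112))
print("handle far",an((318,98),(380,112),.175),"left",an((318,98),(298,158),.175),"right", an((380,112),(366,186),.175))
print("top ctr",w(331,142,.175).round(4),"collar",w(392,205,.117).round(4),"ends",w(320,300,.112).round(4),w(437,328,.112).round(4))
```

```text
back (np.float64(-74.8), np.float64(0.0304))
right (np.float64(-161.6), np.float64(0.041))
prong in (np.float64(-169.8), np.float64(0.0139))
handle far (np.float64(-72.8), np.float64(0.0108)) left (np.float64(-175.2), np.float64(0.0102)) right (np.float64(-166.1), np.float64(0.012))
top ctr [0.4447 0.2435 0.175 ] collar [0.4441 0.2419 0.117 ] ends [0.4184 0.2488 0.112 ] [0.426  0.2224 0.112 ]
```

Everything agrees: stand yaw about 15.5°, hook axis at (0.4445, 0.2425), and the foot towards the slot's open end. I'll turn to yaw −74.5° and come in from above.

```bash
for i in 1 2 3; do python3 -m pendant '[[[0,0,0,0,0,0.12,45],[0,0,0,0,0,0.12,45],[0,0,0,0,0,0.12,45],[0,0,0,0,0,0.12,45],[0,0,0,0,0,0.12,45]]]' | sed -n 2,5p; done
python3 -c "
from h import *
go([.4445,.2425,.24],-74.5)"
```

```text
ee_pos: [0.373, 0.0316, 0.2675]
tcp_rot: [-174.2, -0.0, 0.5]
wrist_force: [1.3, 0.5, -0.9]
opening: 0.0384
ee_pos: [0.3334, -0.1088, 0.2714]
tcp_rot: [-169.0, 4.5, -26.9]
wrist_force: [0.5, -0.5, 0.4]
opening: 0.0385
ee_pos: [0.2351, -0.214, 0.2753]
tcp_rot: [-166.6, 11.4, -54.2]
wrist_force: [0.5, -0.4, -0.0]
opening: 0.0383
pos [ 0.2351 -0.214   0.2753] rpy [-166.56   11.36  -54.24] delta cm [-23.63 -40.54  18.27] rot [-0.196  0.237  0.328] t 7.9
```

```bash
python3 -c "
from h import *
print(bot.get_obs()['q'].round(1) if hasattr(bot.get_obs()['q'],'round') else bot.get_obs()['q'])"
python3 -m pendant '[[[0,0,0,0.03,-0.03,0,45]]]' | sed -n 2,3p
python3 -c "
from h import *
print(np.round(bot.get_obs()['q'],1))"
```

```text
[-54.3 -15.3  -5.6 111.1  13.4 179.9]
ee_pos: [0.232, -0.216, 0.2765]
tcp_rot: [-164.8, 12.9, -54.4]
[-56.2 -13.9  -4.8 112.4  14.8 178.2]
```

```bash
python3 -m pendant '[[[0,0,0,-0.06,0.07,-0.08,45],[0,0,0,-0.06,0.07,-0.08,45],[0,0,0,-0.06,0.07,-0.08,45],[0,0,0,-0.04,0.05,-0.1,45],[0,0,0,0,0,-0.12,45]]]' | sed -n 2,3p
python3 -m pendant '[[[0,0,0,0,0,-0.12,45],[0,0,0,0,0,-0.12,45],[0,0,0,0,0,-0.12,45],[0,0,0,0,0,-0.12,45],[0,0,0,0,0,-0.12,45]]]' | sed -n 2,3p
python3 -c "
from h import *
print(np.round(bot.get_obs()['q'],1))
go([.30,.0,.26],15)"
```

```text
ee_pos: [0.2268, -0.2228, 0.2759]
tcp_rot: [-177.7, -5.3, -31.3]
ee_pos: [0.2228, -0.223, 0.2809]
tcp_rot: [178.1, -6.0, 4.7]
[-48.3 -30.  -13.3 101.6   3.6 127.3]
pos [ 0.2228 -0.223   0.2809] rpy [178.06  -6.02   4.71] delta cm [  9.25 -21.68   2.34] rot [ 0.043 -0.102 -0.181] t 8.82
```

```bash
python3 -m pendant '[[[0,0,0,0.01,-0.05,-0.1,45],[0,0,0,0.02,-0.05,-0.1,45],[0,0,0,0,0,-0.12,45],[0,0,0,0,0,-0.12,45],[0,0,0,0,0,-0.12,45]]]' | sed -n 2,3p
for i in 1 2 3 4; do python3 -m pendant '[[[0,0,0,0,0,-0.125,45],[0,0,0,0,0,-0.125,45],[0,0,0,0,0,-0.125,45],[0,0,0,0,0,-0.125,45],[0,0,0,0,0,-0.125,45]]]' | sed -n 2,3p; done
python3 -c "
from h import *
print(np.round(bot.get_obs()['q'],1))
go([.4445,.2425,.23],195.5)"
```

```text
ee_pos: [0.2187, -0.2244, 0.2852]
tcp_rot: [178.9, 0.6, 37.8]
ee_pos: [0.2151, -0.2257, 0.2888]
tcp_rot: [179.2, 1.3, 73.6]
ee_pos: [0.2111, -0.2269, 0.2927]
tcp_rot: [179.9, 1.9, 109.4]
ee_pos: [0.2071, -0.228, 0.2965]
tcp_rot: [-178.8, 2.0, 145.2]
ee_pos: [0.203, -0.229, 0.3004]
tcp_rot: [-177.5, 1.1, -179.0]
[-47.7 -27.6  -9.4 105.7  -0.8 -48.8]
pos [ 0.203  -0.229   0.3004] rpy [-177.53    1.14 -178.97] delta cm [-24.85  46.99   5.51] rot [-0.045  0.014 -0.253] t 10.9
```

```bash
for i in 1 2; do python3 -m pendant '[[[-1.75,3.3,0,0,0,0,45],[-1.75,3.3,0,0,0,0,45],[-1.75,3.3,0,0,0,0,45],[-1.75,3.3,0,0,0,0,45],[-1.75,3.3,0,0,0,0,45]]]' | sed -n 2,3p; done
python3 -m pendant '[[[-1.75,3.3,0,-0.02,0.01,-0.12,45],[-1.75,3.3,0,-0.02,0,-0.12,45]]]' | sed -n 2,3p
python3 -c "
from h import *
go([.4445,.2425,.22],195.5)"
```

```text
ee_pos: [0.2803, -0.0691, 0.2979]
tcp_rot: [-177.2, 1.5, -179.5]
ee_pos: [0.3668, 0.1024, 0.2972]
tcp_rot: [-177.2, 2.2, -179.9]
ee_pos: [0.3985, 0.1731, 0.297]
tcp_rot: [-179.2, 1.3, -166.0]
pos [0.3985 0.1731 0.297 ] rpy [-179.18    1.33 -166.05] delta cm [-5.95  5.74  7.76] rot [-0.015  0.023 -0.027] t 11.9
```

```bash
python3 -m pendant '[[[-2.1,2.0,0.8,-0.015,0.023,-0.027,45],[-2.1,2.0,0.8,0,0,0,45],[-1.6,1.6,0.8,0,0,0,45],[0,0,2,0,0,0,45],[0,0,2,0,0,0,45]]]' | sed -n 2,3p
python3 -c "
from h import *
go([.4445,.2425,.19],195.5)
im=bot.camera('wrist'); KT=cam('wrist')
for t in ['hook_grip','hook_collar','stand_slot','hook_tip']:
  for x in bot.mark_of('wrist',t)[:1]:
    z={'hook_grip':.146,'hook_collar':.112,'stand_slot':.112,'hook_tip':.035}[t]; print(t,x['confidence'],atz('wrist',x['uv'],z,KT).round(4))
cv2.imwrite('pics/w4.png',im[...,::-1])
"
```

```text
ee_pos: [0.446, 0.2487, 0.2368]
tcp_rot: [179.7, 0.5, -164.0]
pos [0.446  0.2487 0.2368] rpy [ 179.72    0.49 -164.01] delta cm [ 0.36 -0.57  4.67] rot [0.005 0.009 0.009] t 12.32
hook_grip 0.56 [0.4407 0.2426 0.146 ]
hook_collar 0.94 [0.4429 0.2424 0.112 ]
stand_slot 0.73 [0.4463 0.2434 0.112 ]
hook_tip 0.66 [0.4278 0.2389 0.035 ]
```

View pics/w4.png

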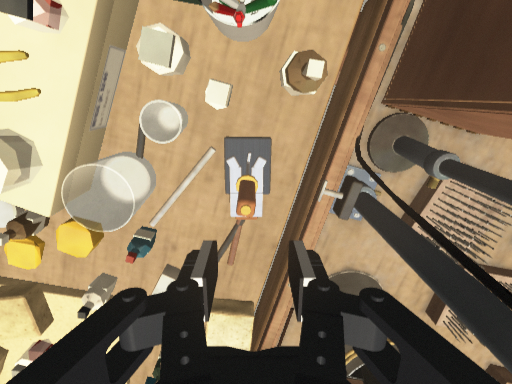

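The wrist view shows the handle at (245,200), between and ahead of the fingers. The foot points to the slot's open end (yaw about 193°). The magnifier is clear on the right. I'll descend and grip.

```bash
python3 -m pendant '[[[0.4,-0.57,1.5,0,0.009,0.009,45],[0,0,2,0,0,0,45],[0,0,0.5,0,0,0,45],[0,0,0,0,0,0,45]]]' | sed -n 2,4p
python3 -c "
from h import *
go([.444,.2425,.129],195.5)"
```

```text
ee_pos: [0.4451, 0.2402, 0.2058]
tcp_rot: [179.6, 0.6, -164.8]
wrist_force: [0.1, 0.3, -0.4]
pos [0.4451 0.2402 0.2058] rpy [ 179.56    0.65 -164.77] delta cm [0.14 0.19 7.68] rot [ 0.008  0.011 -0.005] t 12.9
```

```bash
python3 -m pendant '[[[0.15,0.2,2,0.008,0.011,-0.005,45],[0,0,2,0,0,0,45],[0,0,1.9,0,0,0,45],[0,0,1.3,0,0,0,45],[0,0,0,0,0,0,45]]]' | sed -n 2,4p
python3 -c "
from h import *
go([.444,.2425,.129],195.5)"
```

```text
ee_pos: [0.4465, 0.2426, 0.1412]
tcp_rot: [179.9, 0.7, -164.6]
wrist_force: [0.6, 0.0, -0.1]
pos [0.4465 0.2426 0.1412] rpy [ 179.88    0.71 -164.56] delta cm [0.25 0.06 1.22] rot [ 0.002  0.012 -0.001] t 13.32
```

```bash
python3 -m pendant '[[[0.25,0,1.1,0,0.012,0,45],[0,0,0,0,0,0,30],[0,0,0,0,0,0,15],[0,0,0,0,0,0,0],[0,0,0,0,0,0,0]]]' 60 | sed -n 2,5p
python3 -m pendant '[[[0,0,0,0,0,0,0],[0,0,0,0,0,0,0],[0,0,0,0,0,0,0]]]' | sed -n 2,5p
```

```text
ee_pos: [0.4455, 0.2425, 0.1341]
tcp_rot: [179.8, 0.2, -164.6]
wrist_force: [-0.2, -0.3, 0.0]
opening: 0.0132
ee_pos: [0.4459, 0.2428, 0.1353]
tcp_rot: [179.8, 0.3, -164.6]
wrist_force: [-0.2, -0.5, -0.3]
opening: 0.0132
```

```bash
python3 -m pendant '[[[0,0,-0.8,0,0,0,0],[0,0,-0.6,0,0,0,0],[1.5,0,0,0,0,0,0],[1.5,0,0,0,0,0,0],[2,0,0,0,0,0,0]]]' | sed -n 2,5p
python3 -m pendant '[[[2,0,0,0,0,0,0],[0.5,0,-2,0,0,0,0],[0,0,-4,0,0,0,0],[0,0,-4,0,0,0,0],[0,0,0,0,0,0,0]]]' | sed -n 2,5p
python3 - <<'E'
from h import *
im=bot.camera("wrist"); s=bot.camera("scene"); KT=cam("wrist"); o=bot.get_obs()
Rm=R.from_euler('xyz',o["tcp_rot"],degrees=True).as_matrix()
dz={"hook_grip":.0107,"hook_collar":-.0233,"hook_tip":-.1003}
for t in dz:
  for x in bot.mark_of('wrist',t)[:1]:
    p=atz('wrist',x['uv'],o["ee_pos"][2]+dz[t],KT); q=Rm.T@(p-o["ee_pos"])*1000; print(t,round(x["confidence"],2),x["uv"],"tool mm",q.round(1))
  for x in bot.mark_of('scene',t)[:1]: 
    p=o["ee_pos"]+np.array([0,0,dz[t]]); print("  scene",np.round(x["uv"],1),proj("scene",p).round(1))
cv2.imwrite("pics/w5.png",im[...,::-1]); cv2.imwrite("pics/s5.png",s[...,::-1])
go([.42,.20,.36],270)
print(o['q'])
E
```

```text
ee_pos: [0.3988, 0.2298, 0.1516]
tcp_rot: [179.8, 0.4, -164.6]
wrist_force: [0.3, 0.1, 0.1]
opening: 0.013
ee_pos: [0.3679, 0.2201, 0.2567]
tcp_rot: [179.8, 0.2, -164.6]
wrist_force: [0.6, -0.3, 0.4]
opening: 0.0132
hook_grip 0.78 [250.6, 267.9] tool mm [ -1.3  -0.5 -10.7]
  scene [145.4 122.5] [142.7 124.6]
  scene [140.6 133.3] [144.3 136.5]
hook_tip 0.6 [249.5, 182.3] tool mm [ 12.9  -2.3 100.3]
  scene [143.  159.9] [147.7 162.4]
pos [0.3668 0.2193 0.2482] rpy [ 179.98   -0.38 -164.59] delta cm [ -4.54  -3.27 -11.21] rot [ 0.005 -0.005 -1.302] t 15.22
[ 30.80304866 -10.97423066  -2.92792468  98.08668018   0.1234134
  15.39041253]
```

Run:
```python
import cv2,numpy as np
a=cv2.imread("pics/w5.png")[130:300,180:330]; b=cv2.imread("pics/s5.png")[60:180,90:200]
cv2.imwrite("pics/c5.png",np.hstack([cv2.resize(a,(480,544),interpolation=2),cv2.resize(b,(320,349),interpolation=2)[:,:] if 0 else cv2.copyMakeBorder(cv2.resize(b,(320,349),interpolation=2),0,195,0,0,0)]))
```

```text
(no output)
```

View pics/c5.png

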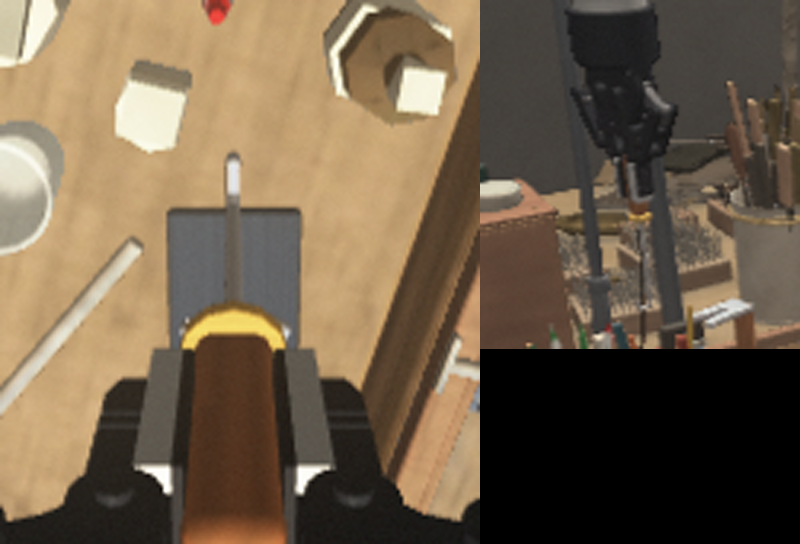

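```bash
python3 -m pendant '[[[-0.8,-0.6,-2,0,0,-0.12,0],[-0.8,-0.6,-2,0,0,-0.12,0],[-0.8,-0.6,-2,0,0,-0.12,0],[-0.8,-0.6,-2,0,0,-0.12,0],[-0.8,-0.6,-2,0,0,-0.12,0]]]' | sed -n 2,5p
python3 -m pendant '[[[0,0,-2,0,0,-0.12,0],[0,0,-1,0,0,-0.12,0],[0,0,0,0,0,-0.12,0],[0,0,0,0,0,-0.12,0],[0,0,0,0,0,-0.12,0]]]' | sed -n 2,5p
python3 -c "
from h import *
go([.591,-.305,.34],270)"
```

```text
ee_pos: [0.4148, 0.2116, 0.344]
tcp_rot: [179.5, -1.0, -129.1]
wrist_force: [-0.2, -0.0, -0.6]
opening: 0.0133
ee_pos: [0.4182, 0.212, 0.3755]
tcp_rot: [178.9, -0.5, -93.3]
wrist_force: [0.4, 0.0, -0.4]
opening: 0.0132
pos [0.4182 0.212  0.3755] rpy [178.93  -0.53 -93.29] delta cm [ 50.59 -20.28   3.65] rot [ 0.019 -0.009 -0.057] t 16.05
```

```bash
for i in 1 2; do python3 -m pendant '[[[3.6,-1.45,0,0,0,0,0],[3.6,-1.45,0,0,0,0,0],[3.6,-1.45,0,0,0,0,0],[3.6,-1.45,0,0,0,0,0],[3.6,-1.45,0,0,0,0,0]]]' | sed -n 2,5p; done
python3 -c "
from h import *
go([.591,-.305,.30],270)"
```

```text
ee_pos: [0.4826, 0.029, 0.3719]
tcp_rot: [178.6, -0.5, -91.9]
wrist_force: [0.4, 0.7, -0.6]
opening: 0.0131
ee_pos: [0.5498, -0.1635, 0.3684]
tcp_rot: [178.3, -0.5, -91.9]
wrist_force: [1.7, 1.1, -0.7]
opening: 0.0133
pos [ 0.5498 -0.1635  0.3684] rpy [178.33  -0.46 -91.94] delta cm [13.95 -4.79  6.81] rot [ 0.029 -0.008 -0.034] t 16.88
```

```bash
python3 -m pendant '[[[3.3,-1.2,0.5,0.015,-0.004,-0.034,0],[3.3,-1.2,0.5,0.015,-0.004,0,0],[3.3,-1.2,1,0,0,0,0],[3.0,-1,1,0,0,0,0],[0.8,-0.3,1,0,0,0,0]]]' | sed -n 2,5p
python3 -c "
from h import *
go([.591,-.3055,.235],270)"
```

```text
ee_pos: [0.5994, -0.3146, 0.321]
tcp_rot: [179.8, 0.1, -90.2]
wrist_force: [-0.9, 0.7, -1.5]
opening: 0.0132
pos [ 0.5994 -0.3146  0.321 ] rpy [ 1.7981e+02  1.5000e-01 -9.0190e+01] delta cm [-0.89  0.81  8.6 ] rot [ 0.003  0.003 -0.003] t 17.3
```

```bash
python3 -m pendant '[[[-0.9,0.8,2,0,0,0,0],[0,0,2,0,0,0,0],[0,0,2,0,0,0,0],[0,0,1.5,0,0,0,0],[0,0,0,0,0,0,0]]]' | sed -n 2,5p
python3 - <<'E'
from h import *
go([.591,-.3055,.235],270)
im=bot.camera("wrist"); KT=cam("wrist"); np.save("kt.npy",KT[1]); o=bot.get_obs(); z=o["ee_pos"][2]
for t,h in [("hook_tip",z-.1003),("hook_grip",z+.0107),("bail_hinge",.048),("basket_centre",.033),("drying_block",0)]:
  for x in bot.mark_of('wrist',t)[:1]: print(t,round(x["confidence"],2),np.round(x["uv"],1),atz("wrist",x["uv"],h,KT).round(4))
cv2.imwrite("pics/w6.png",im[...,::-1])
cv2.imwrite("pics/w6c.png",cv2.resize(im[70:250,170:350,::-1],(800,600) if 0 else (600,600),interpolation=2))
E
```

```text
ee_pos: [0.5904, -0.3088, 0.2303]
tcp_rot: [179.1, 0.5, -90.5]
wrist_force: [0.4, 0.3, -1.2]
opening: 0.013
pos [ 0.5904 -0.3088  0.2303] rpy [179.07   0.53 -90.5 ] delta cm [-0.33 -0.05 -0.47] rot [ 0.016  0.009 -0.009] t 17.72
hook_tip 0.91 [251.  180.4] [ 0.5892 -0.3215  0.1315]
hook_grip 0.92 [251.4 267.7] [ 0.5903 -0.3066  0.2425]
bail_hinge 0.9 [249.1 165.3] [ 0.5905 -0.3153  0.048 ]
basket_centre 0.64 [248.8 162.2] [ 0.5908 -0.3155  0.033 ]
drying_block 0.85 [269.5 160.5] [ 0.5641 -0.3102  0.    ]
```

View pics/w6c.png

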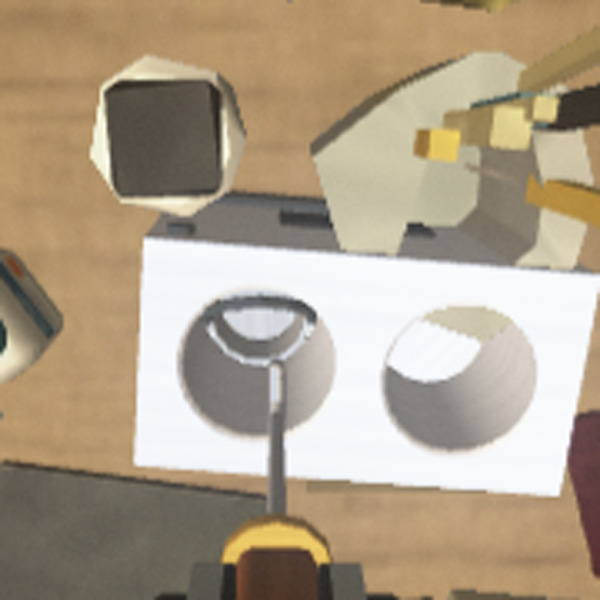

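The hook hangs straight with its tip at crop (275,370), just short of the fallen bail at (262,298). The numbers put the tip about 1.5 mm too far to −x and 3–4 mm too far to −y for a clean descent. I'll correct that and go down.

```bash
python3 -m pendant '[[[-0.4,-0.15,0.5,0.016,0.009,-0.009,0],[0,0,0,0,0,0,0]]]' | sed -n 2,4p
python3 -c "
from h import *
go([.5918,-.3045,.163],270)"
```

```text
ee_pos: [0.5944, -0.3059, 0.2334]
tcp_rot: [-179.4, -0.3, -90.0]
wrist_force: [-1.4, -0.1, -1.1]
pos [ 0.5944 -0.3059  0.2334] rpy [-179.39   -0.31  -89.96] delta cm [-0.18  0.34  7.04] rot [-0.011 -0.005  0.001] t 18.18
```

```bash
python3 -m pendant '[[[-0.1,0.25,0.5,-0.008,-0.004,0,0],[0,0,0,0,0,0,0],[0,0,1,0,0,0,0],[0,0,1,0,0,0,0],[0,0,0,0,0,0,0]]]' | sed -n 2,4p
python3 -c "
from h import *
go([.5918,-.3045,.163],270)"
```

```text
ee_pos: [0.5924, -0.3055, 0.2105]
tcp_rot: [-179.7, -0.1, -90.0]
wrist_force: [-0.1, -0.1, -0.8]
pos [ 0.5924 -0.3055  0.2105] rpy [-1.7975e+02 -1.4000e-01 -9.0000e+01] delta cm [-0.11  0.09  4.74] rot [-0.004 -0.002  0.   ] t 18.6
```

```bash
python3 -m pendant '[[[-0.1,0.05,1.2,0,0,0,0],[0,0,1.2,0,0,0,0],[0,0,1.2,0,0,0,0],[0,0,0.6,0,0,0,0],[0,0,0,0,0,0,0]]]' | sed -n 2,4p
python3 -c "
from h import *
go([.5918,-.3045,.163],270)
im=bot.camera('wrist'); KT=cam('wrist'); z=bot.get_obs()['ee_pos'][2]
for t,h in [('hook_tip',z-.1003),('bail_hinge',.048)]:
  for x in bot.mark_of('wrist',t)[:1]: print(t,round(x['confidence'],2),np.round(x['uv'],1),atz('wrist',x['uv'],h,KT).round(4))
cv2.imwrite('pics/w7.png',cv2.resize(im[90:240,180:330,::-1],(600,600),interpolation=2))
"
```

```text
ee_pos: [0.592, -0.3051, 0.1675]
tcp_rot: [-179.8, -0.1, -90.0]
wrist_force: [-1.2, 0.1, -0.6]
pos [ 0.592  -0.3051  0.1675] rpy [-1.7978e+02 -1.3000e-01 -9.0050e+01] delta cm [-0.06  0.02  0.45] rot [-0.004 -0.002 -0.001] t 19.02
hook_tip 0.73 [250.3 179.9] [ 0.5934 -0.3194  0.0678]
bail_hinge 0.84 [253.  176.9] [ 0.5911 -0.3168  0.048 ]
```

View pics/w7.png

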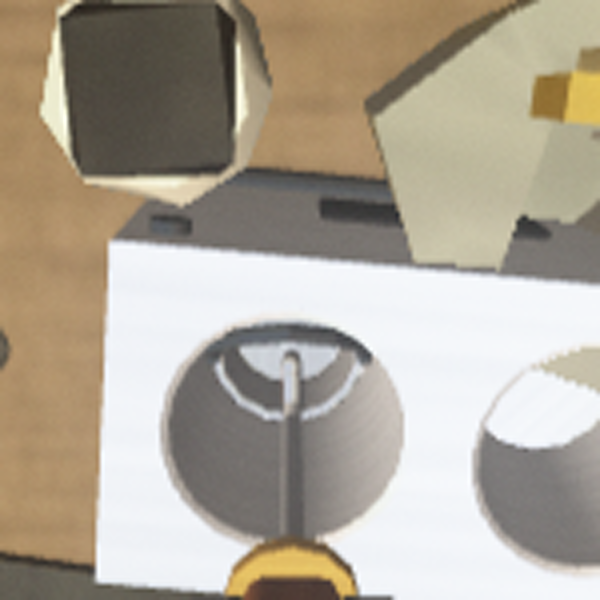

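Tip at crop (290,358), centred on the bail arc (215–368, middle 291) and inside the cup opening. Next: 5 mm lower, then under the bail towards −y.

```bash
python3 -m pendant '[[[0,0,0.5,0,0,0,0],[0,0,0,0,0,0,0],[0.5,0,0,0,0,0,0],[0.5,0,0,0,0,0,0],[0,0,0,0,0,0,0]]]' | sed -n 2,4p
python3 -c "
from h import *
go([.5918,-.319,.162],270)"
```

```text
ee_pos: [0.5935, -0.3166, 0.1669]
tcp_rot: [-179.5, -0.3, -90.0]
wrist_force: [0.9, -0.2, -1.5]
pos [ 0.5935 -0.3166  0.1669] rpy [-179.47   -0.3   -90.02] delta cm [0.24 0.17 0.49] rot [-0.009 -0.005 -0.   ] t 19.58
```

```bash
python3 -m pendant '[[[0.2,0.1,0.5,-0.006,-0.003,0,0],[0,0,0,0,0,0,0]]]' | sed -n 2,4p
python3 -c "
from h import *
go([.5918,-.319,.162],270)
im=bot.camera('wrist'); KT=cam('wrist'); z=bot.get_obs()['ee_pos'][2]
for t,h in [('hook_tip',z-.1003),('bail_hinge',.048),('basket_centre',.033)]:
  for x in bot.mark_of('wrist',t)[:1]: print(t,round(x['confidence'],2),np.round(x['uv'],1),atz('wrist',x['uv'],h,KT).round(4))
cv2.imwrite('pics/w8.png',cv2.resize(im[110:230,195:315,::-1],(600,600),interpolation=2))
"
```

```text
ee_pos: [0.5925, -0.3195, 0.1619]
tcp_rot: [-179.8, -0.1, -90.0]
wrist_force: [-0.6, 0.1, -1.0]
pos [ 0.5925 -0.3195  0.1619] rpy [-1.7981e+02 -1.3000e-01 -9.0050e+01] delta cm [-0.05  0.07 -0.01] rot [-0.003 -0.002 -0.001] t 19.75
bail_hinge 0.86 [255.  195.8] [ 0.5899 -0.3146  0.048 ]
basket_centre 0.92 [252.1 189.2] [ 0.5926 -0.3163  0.033 ]
```

View pics/w8.png

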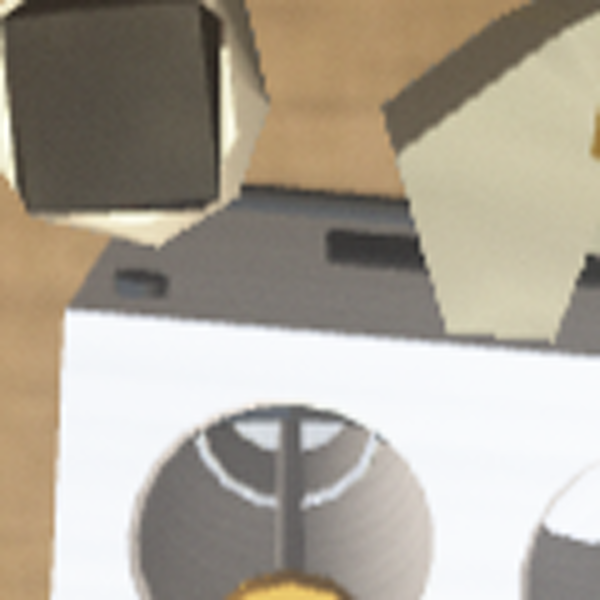

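The tip is now hidden behind the bail wire at (290,412) and the shaft crosses the cup, so it is under the bail. Lifting gently.

```bash
python3 -m pendant '[[[0,0,-0.5,0,0,0,0],[0,0,-0.5,0,0,0,0],[0,0,-0.5,0,0,0,0],[0,0,-0.5,0,0,0,0],[0,0,-0.5,0,0,0,0]]]' | sed -n 2,4p
python3 -m pendant '[[[0,0,-0.5,0,0,0,0],[0,0,-0.5,0,0,0,0],[0,0,0,0,0,0,0],[0,0,0,0,0,0,0]]]' | sed -n 2,4p
python3 -c "
from h import *
go([.592,-.319,.27],270)"
```

```text
ee_pos: [0.5924, -0.318, 0.1896]
tcp_rot: [-179.8, -0.1, -90.0]
wrist_force: [-0.9, 1.0, -2.3]
ee_pos: [0.5928, -0.318, 0.2025]
tcp_rot: [-179.7, -0.1, -90.0]
wrist_force: [0.8, 0.1, -3.4]
pos [ 0.5928 -0.318   0.2025] rpy [-1.797e+02 -1.400e-01 -8.998e+01] delta cm [ 0.12  0.04 -6.75] rot [-0.005 -0.002  0.   ] t 20.7
```

```bash
for i in 1 2; do python3 -m pendant '[[[0,0,-1,0,0,0,0],[0,0,-1,0,0,0,0],[0,0,-1,0,0,0,0],[0,0,-1,0,0,0,0],[0,0,-1,0,0,0,0]]]' | sed -n 2,4p;done
python3 -m pendant '[[[0,0,-2,0,0,0,0],[0,0,-2,0,0,0,0],[0,0,-2,0,0,0,0],[0,0,-2,0,0,0,0],[0,0,-1.5,0,0,0,0]]]' | sed -n 2,4p
python3 -c "
from h import *
go([.5,-.05,.40],270)
im=bot.camera('wrist'); cv2.imwrite('pics/w9.png',cv2.resize(im[60:300,120:420,::-1],(750,600),interpolation=2))
"
```

```text
ee_pos: [0.5917, -0.3174, 0.2516]
tcp_rot: [-180.0, 0.0, -90.0]
wrist_force: [1.4, -0.7, -2.3]
ee_pos: [0.5914, -0.3177, 0.3053]
tcp_rot: [-180.0, -0.0, -90.0]
wrist_force: [0.6, 0.1, -3.5]
ee_pos: [0.5804, -0.3122, 0.3861]
tcp_rot: [179.6, 0.1, -90.0]
wrist_force: [1.1, -0.0, -3.5]
pos [ 0.5804 -0.3122  0.3861] rpy [ 1.7962e+02  1.4000e-01 -9.0010e+01] delta cm [-26.22   8.05  -1.27] rot [ 0.007  0.002 -0.   ] t 21.95
```

View pics/w9.png

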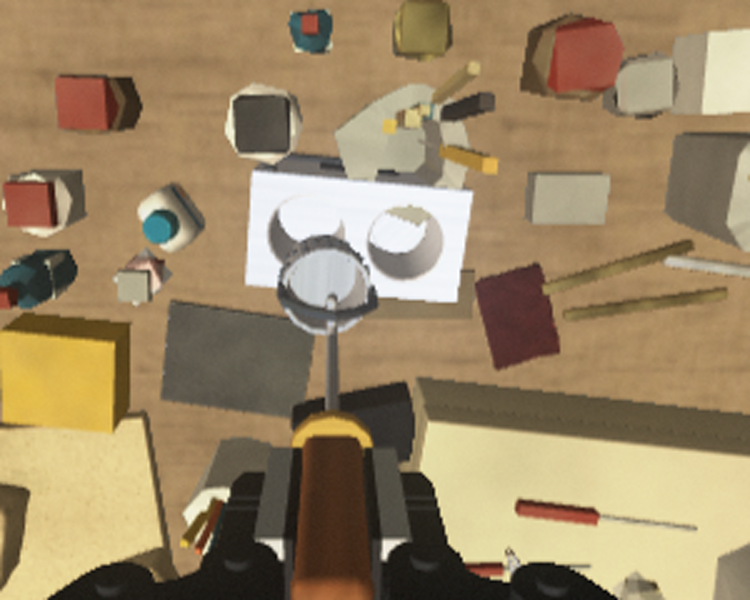

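The basket hangs on the hook at crop (325,285). The well behind it is empty and the slug is still in the other one. Carrying it over smoothly.

```bash
python3 -m pendant '[[[-0.8,0.2,0,0,0,0,0],[-1.4,0.4,0,0,0,0,0],[-1.9,0.6,0,0,0,0,0],[-2.2,0.7,0,0,0,0,0],[-2.2,0.7,0,0,0,0,0]]]' | sed -n 2,4p
python3 -m pendant '[[[-2.2,0.7,0,0,0,0,0],[-2.2,0.7,0,0,0,0,0],[-2.2,0.7,0,0,0,0,0],[-2.2,0.6,0,0,0,0,0],[-2.2,0.4,0,0,0,0,0]]]' | sed -n 2,4p
python3 -m pendant '[[[-2.2,0.2,0,0,0,0,0],[-2.2,0,0,0,0,0,0],[-2.2,-0.2,0,0,0,0,0],[-2.2,-0.4,0,0,0,0,0],[-2.2,-0.5,0,0,0,0,0]]]' | sed -n 2,4p
python3 -c "
from h import *
go([.661,.2,.33],270)"
```

```text
ee_pos: [0.5563, -0.2298, 0.3946]
tcp_rot: [-178.9, -0.7, -90.3]
wrist_force: [0.1, 0.0, -0.8]
ee_pos: [0.5247, -0.1156, 0.402]
tcp_rot: [-177.5, -1.1, -90.4]
wrist_force: [-0.4, 0.0, -2.2]
ee_pos: [0.5335, -0.0008, 0.4127]
tcp_rot: [-175.9, -1.2, -90.5]
wrist_force: [0.8, 0.1, -2.3]
pos [ 0.5335 -0.0008  0.4127] rpy [-175.86   -1.22  -90.52] delta cm [-20.36 -11.97   8.73] rot [-0.072 -0.022 -0.008] t 23.25
```

```bash
python3 -m pendant '[[[-2,-0.9,0.5,-0.015,-0.005,-0.002,0],[-2,-1.1,0.6,-0.015,-0.005,-0.002,0],[-2,-1.1,0.6,-0.015,-0.005,-0.002,0],[-2,-1.1,0.6,-0.015,-0.005,-0.002,0],[-2,-1.1,0.6,-0.01,-0.003,0,0]]]' | sed -n 2,4p
python3 -m pendant '[[[-2,-1.1,0.6,-0.01,0,0,0],[-1.8,-1.1,0.6,0,0,0,0],[-1.4,-1,0.6,0,0,0,0],[-0.9,-0.7,0.6,0,0,0,0],[-0.4,-0.3,0.3,0,0,0,0]]]' | sed -n 2,4p
python3 -m pendant '[[[0,0,0,0,0,0,0],[0,0,0,0,0,0,0]]]' >/dev/null
python3 - <<'E'
from h import *
go([.661,.2,.26],270)
im=bot.camera('wrist'); KT=cam('wrist'); bot.camera('top')
for t,h in [('bench_top',.028),('basket_centre',bot.get_obs()['ee_pos'][2]-.149),('bail_hinge',bot.get_obs()['ee_pos'][2]-.134)]:
  for x in bot.mark_of('wrist',t)[:1]: print(t,round(x['confidence'],2),np.round(x['uv'],1),atz('wrist',x['uv'],h,KT).round(4))
for x in bot.mark_of('top','bench_top')[:1]: print('top',atz('top',x['uv'],.028).round(4))
cv2.imwrite('pics/w10.png',cv2.resize(im[60:300,120:420,::-1],(750,600),interpolation=2))
E
```

```text
ee_pos: [0.5898, 0.1049, 0.3993]
tcp_rot: [-178.2, 0.3, -89.9]
wrist_force: [-0.3, -0.2, -2.1]
ee_pos: [0.6379, 0.1776, 0.38]
tcp_rot: [-177.6, 0.6, -89.8]
wrist_force: [1.2, 0.4, -2.6]
pos [0.6387 0.1785 0.381 ] rpy [-177.39    0.67  -89.69] delta cm [-1.99 -1.69 12.22] rot [-0.045  0.012  0.005] t 24.25
bench_top 0.94 [251.5 152.6] [0.6554 0.1904 0.028 ]
basket_centre 0.71 [253.5 171.6] [0.6434 0.1707 0.2324]
bail_hinge 0.77 [253.6 183. ] [0.6426 0.1783 0.2474]
top [0.6594 0.2027 0.028 ]
```

```bash
python3 -m pendant '[[[-0.4,-0.4,1.2,-0.02,0.004,0,0],[-0.5,-0.4,1.5,-0.015,0.004,0,0],[-0.5,-0.4,1.5,-0.01,0.004,0,0],[-0.3,-0.3,1.5,0,0,0,0],[0,0,1.5,0,0,0,0]]]' | sed -n 2,4p
python3 -c "
from h import *
go([.660,.2,.26],270)"
```

```text
ee_pos: [0.6559, 0.1954, 0.3089]
tcp_rot: [-179.8, 0.0, -89.9]
wrist_force: [0.1, 0.2, -1.6]
pos [0.6559 0.1954 0.3089] rpy [-1.7977e+02  3.0000e-02 -8.9870e+01] delta cm [-0.46 -0.39  4.89] rot [-0.004  0.001  0.002] t 24.97
```

```bash
python3 -m pendant '[[[-0.4,-0.35,1.5,0,0,0,0],[0,0,1.5,0,0,0,0],[0,0,1.5,0,0,0,0],[0,0,0,0,0,0,0],[0,0,0,0,0,0,0]]]' | sed -n 2,4p
cat > meas.py <<'E'
from h import *
go([.660,.2,.20],270)
im=bot.camera('wrist'); KT=cam('wrist'); z=bot.get_obs()['ee_pos'][2]
for t,h in [('bench_top',.028),('basket_centre',z-.149),('bail_hinge',z-.134),('hook_tip',z-.1003)]:
  for x in bot.mark_of('wrist',t)[:1]: print(t,round(x['confidence'],2),np.round(x['uv'],1),atz('wrist',x['uv'],h,KT).round(4))
for x in bot.masks_of('wrist','bench_top')[:1]:
  cs,_=cv2.findContours(x['pixels'].astype(np.uint8),0,2); c=cv2.convexHull(np.vstack(cs)); e=cv2.approxPolyDP(c,3,True)[:,0]
  print("mask",round(x['confidence'],2),x['extent']); [print('  ',q,atz('wrist',q,.028,KT)[:2].round(4)) for q in e]
for n in ['scene']:
  bot.camera(n)
  for t in ['basket_centre','bench_top']:
    print(n,t,[np.round(x['uv'],1).tolist() for x in bot.mark_of(n,t)[:1]])
print('exp',proj('scene',[.66,.194,.028]))
E
python3 meas.py
```

```text
ee_pos: [0.6583, 0.2005, 0.2499]
tcp_rot: [179.5, -0.2, -89.8]
wrist_force: [0.6, -0.8, -1.3]
pos [0.6583 0.2005 0.2499] rpy [179.52  -0.2  -89.83] delta cm [ 0.03 -0.21  4.99] rot [ 0.008 -0.003  0.003] t 25.38
bench_top 0.9 [250.9 156.2] [0.6575 0.1884 0.028 ]
basket_centre 0.93 [256.1 174. ] [0.6525 0.1931 0.1007]
bail_hinge 0.82 [252.3 183. ] [0.6564 0.1984 0.1157]
hook_tip 0.85 [249.3 177.3] [0.6593 0.1838 0.1494]
mask 0.86 [224.0, 127.0, 281.6, 179.4]
   [232 131] [0.6805 0.1576]
   [274 139] [0.6292 0.1671]
   [276 148] [0.6264 0.1781]
   [270 168] [0.6333 0.2034]
   [231 179] [0.6829 0.2179]
   [222 177] [0.6943 0.2153]
scene basket_centre [[237.3, 159.4]]
scene bench_top [[243.0, 180.0]]
exp [240.742588   179.52898169]
```

```bash
python3 -m pendant '[[[0,-0.25,1.2,0.004,0,0,0],[0,0,1.2,0,0,0,0],[0,0,1.2,0,0,0,0],[0,0,0.6,0,0,0,0],[0,0,0,0,0,0,0]]]' | sed -n 2,4p
python3 meas.py | grep -v '^  '
```

```text
ee_pos: [0.6625, 0.2005, 0.2106]
tcp_rot: [-179.8, -0.1, -89.9]
wrist_force: [-0.7, 0.9, -2.6]
pos [0.6625 0.2005 0.2106] rpy [-1.7984e+02 -7.0000e-02 -8.9850e+01] delta cm [0.05 0.25 1.06] rot [-0.003 -0.001  0.003] t 26.25
basket_centre 0.82 [255.1 172. ] [0.6594 0.1914 0.0622]
bail_hinge 0.67 [250.4 183.2] [0.6641 0.1989 0.0772]
hook_tip 0.86 [250.4 179.5] [0.6637 0.186  0.1109]
mask 0.9 [227.1, 131.6, 285.7, 198.0]
scene basket_centre [[239.7, 172.0]]
scene bench_top [[239.4, 181.6]]
exp [240.742588   179.52898169]
```

```bash
for i in 1 2 3; do python3 -m pendant '[[[0,0,0.4,0,0,0,0],[0,0,0.4,0,0,0,0],[0,0,0,0,0,0,0],[0,0,0,0,0,0,0]]]' | sed -n '2p;4p'; done
```

```text
ee_pos: [0.6631, 0.2007, 0.2034]
wrist_force: [-0.7, 0.0, -3.0]
ee_pos: [0.663, 0.2006, 0.1942]
wrist_force: [0.5, 0.1, -2.5]
ee_pos: [0.6631, 0.2007, 0.1857]
wrist_force: [0.1, 0.7, 0.2]
```

```bash
for i in 1 2; do python3 -m pendant '[[[0,0,0.3,0,0,0,0],[0,0,0.3,0,0,0,0],[0,0,0,0,0,0,0]]]' | sed -n '2p;4p'; done
python3 meas.py | grep -v '^  '
```

```text
ee_pos: [0.6634, 0.2007, 0.1799]
wrist_force: [-0.4, -0.3, -0.4]
ee_pos: [0.6635, 0.2008, 0.1735]
wrist_force: [0.3, 0.6, -0.8]
pos [0.6635 0.2008 0.1735] rpy [-1.796e+02 -1.000e-02 -8.985e+01] delta cm [ 0.08  0.34 -2.65] rot [-0.007 -0.     0.003] t 28.2
bench_top 0.89 [252.7 170.6] [0.6635 0.1895 0.028 ]
basket_centre 0.97 [253.4 174.8] [0.6628 0.1947 0.0247]
bail_hinge 0.92 [252.6 180.9] [0.6635 0.197  0.0397]
hook_tip 0.62 [250.7 178.5] [0.6649 0.1855 0.0734]
mask 0.72 [223.6, 133.9, 293.0, 205.4]
scene basket_centre [[241.4, 175.5]]
scene bench_top [[240.6, 180.7]]
exp [240.742588   179.52898169]
```

Weight is off the hook and the tip is below the bail's apex. Backing the hook out along +y.

```bash
for i in 1 2 3; do python3 -m pendant '[[[-0.4,0,0,0,0,0,0],[-0.4,0,0,0,0,0,0],[0,0,0,0,0,0,0]]]' | sed -n '2p;4p'; done
python3 meas.py | grep -v '^  '
```

```text
ee_pos: [0.6638, 0.2095, 0.1745]
wrist_force: [-0.2, 0.3, -0.5]
ee_pos: [0.6637, 0.2187, 0.1744]
wrist_force: [-0.0, 0.3, -0.5]
ee_pos: [0.6637, 0.2278, 0.1744]
wrist_force: [1.0, -0.6, -0.7]
pos [0.6637 0.2278 0.1744] rpy [-1.7955e+02  2.0000e-02 -8.9830e+01] delta cm [ 2.78  0.35 -2.57] rot [-0.008  0.     0.003] t 29.4
bench_top 0.56 [259.4 146.1] [0.6573 0.1919 0.028 ]
basket_centre 0.97 [254.5 146.5] [0.6621 0.1927 0.0254]
bail_hinge 0.57 [254.9 157.1] [0.6616 0.2004 0.0404]
hook_tip 0.84 [246.6 178.6] [0.6686 0.2125 0.0741]
mask 0.56 [219.7, 107.3, 295.5, 181.2]
scene basket_centre [[242.4, 180.0]]
scene bench_top [[239.6, 181.4]]
exp [240.742588   179.52898169]
```

```bash
python3 -m pendant '[[[-0.4,0,0,0,0,0,0],[-0.3,0,-0.4,0,0,0,0],[0,0,-1,0,0,0,0],[0,0,-1.5,0,0,0,0],[0,0,-2,0,0,0,0]]]' | sed -n '2p;4p'
python3 -m pendant '[[[0,0,-2,0,0,0,0],[0,0,-2,0,0,0,0],[0,0,0,0,0,0,0]]]' | sed -n '2,4p'
python3 - <<'E'
from h import *
im=bot.camera('wrist'); KT=cam('wrist'); bot.camera('top'); bot.camera('scene')
for t,h in [('bench_top',.028),('basket_centre',.041),('bail_hinge',.056)]:
  for x in bot.mark_of('wrist',t)[:1]: print(t,round(x['confidence'],2),np.round(x['uv'],1),atz('wrist',x['uv'],h,KT).round(4))
  for n in ['top','scene']:
    for x in bot.mark_of(n,t)[:1]: print(n,round(x['confidence'],2),atz(n,x['uv'],h).round(4))
go([.39,.227,.25],195.5); print(np.round(bot.get_obs()['q'],1))
E
```

```text
ee_pos: [0.6619, 0.2342, 0.2219]
wrist_force: [0.2, 0.0, -0.2]
ee_pos: [0.6615, 0.2347, 0.2702]
tcp_rot: [-179.6, -0.0, -89.8]
wrist_force: [-0.6, -0.1, 0.7]
bench_top 0.79 [255.6 130.2] [0.6584 0.1935 0.028 ]
top 0.54 [0.6611 0.1986 0.028 ]
scene 0.51 [0.6561 0.1821 0.028 ]
basket_centre 0.91 [252.6 128.2] [0.6622 0.1898 0.041 ]
top 0.7 [0.6727 0.188  0.041 ]
scene 0.68 [0.6561 0.1962 0.041 ]
bail_hinge 0.65 [253.2 133.1] [0.6614 0.194  0.056 ]
top 0.47 [0.6687 0.2076 0.056 ]
scene 0.41 [0.6556 0.1804 0.056 ]
pos [0.6611 0.2344 0.2646] rpy [-1.7995e+02 -1.3000e-01 -8.9860e+01] delta cm [ 0.67 27.11  1.44] rot [-2.000e-03 -1.000e-03  1.303e+00] t 31.12
[ 1.960e+01  3.000e+01  4.510e+01  1.051e+02 -1.000e-01 -7.060e+01]
```

Basket (0.662, 0.191) versus bench centre (0.659, 0.193): standing and free. Now I return the hook.

```bash
python3 -m pendant '[[[0.5,2,-1.5,0,0,0,0],[0.5,3.3,-1,0,0,0,0],[0.5,3.3,0,0,0,0,0],[0.5,3.3,0,0,0,0,0],[0,3.3,0,0,0,0,0]]]' | sed -n '2,3p'
python3 -m pendant '[[[0,3.3,0,0,0,0,0],[0,3.3,0,0,0,0,0],[0,3.3,0,0,0,0,0],[0,2.5,0,0,0,0,0],[0,0.5,0,0,0,0,0]]]' | sed -n '2,3p'
python3 -m pendant '[[[0,0,0,0,0,0.12,0],[0,0,0,0,0,0.12,0],[0,0,0,0,0,0.12,0],[0,0,0,0,0,0.12,0],[0,0,0,0,0,0.12,0]]]' | sed -n '2,3p'
python3 -m pendant '[[[0,0,0,0,0,0.12,0],[0,0,0,0,0,0.12,0],[0,0,0,0,0,0.12,0],[0,0,0,0,0,0.12,0],[0,0,0,0,0,0.12,0]]]' | sed -n '2,3p'
python3 -c "
from h import *
go([.3835,.2250,.20],195.4)"
```

```text
ee_pos: [0.5082, 0.2128, 0.2837]
tcp_rot: [179.7, -0.3, -90.0]
ee_pos: [0.3686, 0.2108, 0.2852]
tcp_rot: [179.9, -0.1, -90.0]
ee_pos: [0.3671, 0.211, 0.2873]
tcp_rot: [-179.8, 0.1, -125.4]
ee_pos: [0.369, 0.2111, 0.2875]
tcp_rot: [-180.0, 0.3, -161.2]
pos [0.369  0.2111 0.2875] rpy [-179.96    0.33 -161.23] delta cm [-1.77  0.86  8.76] rot [-0.001  0.006  0.059] t 32.78
```

```bash
python3 -m pendant '[[[-1.77,0.86,0,0,0.006,0.059,0],[0,0,0,0,0,0,0],[0,0,3,0,0,0,0],[0,0,3,0,0,0,0],[0,0,0,0,0,0,0]]]' | sed -n '2,3p'
python3 - <<'E'
from h import *
go([.3835,.2256,.152],195.4)
bot.camera("wrist"); KT=cam("wrist"); o=bot.get_obs(); Rm=R.from_euler('xyz',o["tcp_rot"],degrees=True).as_matrix()
for t,h in [("hook_grip",.0107),("hook_collar",-.0233),("hook_tip",-.1003)]:
  for x in bot.mark_of('wrist',t)[:1]:
    p=atz('wrist',x['uv'],o["ee_pos"][2]+h,KT); print(t,round(x["confidence"],2),x["uv"],"tool mm",(Rm.T@(p-o["ee_pos"])*1000).round(1))
for x in bot.mark_of('wrist','stand_slot')[:1]: print(round(x["confidence"],2),atz('wrist',x['uv'],.112,KT).round(4))
E
```

```text
ee_pos: [0.3856, 0.2254, 0.227]
tcp_rot: [180.0, 0.2, -165.1]
pos [0.3856 0.2254 0.227 ] rpy [ 180.      0.19 -165.11] delta cm [0.23 0.07 7.5 ] rot [-0.     0.003 -0.009] t 33.2
hook_grip 0.83 [252.3, 268.5] tool mm [ -1.6   0.4 -10.7]
hook_tip 0.61 [252.2, 181.0] tool mm [ 14.    0.  100.2]
0.74 [0.6102 0.1882 0.112 ]
```

```bash
python3 -m pendant '[[[0.2,0.05,2.5,0,0.003,-0.009,0],[0,0,2.5,0,0,0,0],[0,0,1.7,0,0,0,0],[0,0,0.4,0,0,0,0],[0,0,0,0,0,0,0]]]' | sed -n '2,4p'
python3 -c "
from h import *
go([.4459,.2428,.151],195.4)"
```

```text
ee_pos: [0.3892, 0.2287, 0.1693]
tcp_rot: [179.7, 1.2, -164.6]
wrist_force: [0.0, -0.1, -0.4]
pos [0.3892 0.2287 0.1693] rpy [ 179.67    1.23 -164.56] delta cm [-5.8  -0.16  1.96] rot [0.006 0.022 0.001] t 33.87
```

```bash
python3 -m pendant '[[[0,-0.15,0.9,0.006,0.022,0,0],[0,0,0.8,0,0,0,0],[0,0,0,0,0,0,0]]]' | sed -n '2,4p'
python3 -c "
from h import *
go([.4459,.2428,.151],195.4)"
```

```text
ee_pos: [0.3913, 0.228, 0.155]
tcp_rot: [180.0, 0.1, -164.5]
wrist_force: [0.5, -0.2, -1.5]
pos [0.3913 0.228  0.155 ] rpy [ 1.7998e+02  1.2000e-01 -1.6454e+02] delta cm [-5.66 -0.03  0.41] rot [0.    0.002 0.001] t 34.12
```

```bash
python3 -m pendant '[[[-1.2,0,0.3,0,0,0,0],[-1.2,0,0.1,0,0,0,0],[0,0,0,0,0,0,0]]]' | sed -n '2,4p'
python3 -c "
from h import *
go([.4459,.2428,.148],195.4)"
```

```text
ee_pos: [0.4158, 0.235, 0.1524]
tcp_rot: [180.0, 0.2, -164.5]
wrist_force: [-0.5, 0.5, -0.8]
pos [0.4158 0.235  0.1524] rpy [ 179.96    0.21 -164.53] delta cm [-3.11 -0.05  0.45] rot [0.001 0.004 0.001] t 34.37
```

```bash
python3 -m pendant '[[[-1.1,0,0.2,0,0.003,0,0],[-1.1,0,0.1,0,0,0,0],[0,0,0,0,0,0,0]]]' | sed -n '2,4p'
python3 -m pendant '[[[-0.7,0,0,0,0,0,0],[0,0,0,0,0,0,0]]]' | sed -n '2,4p'
python3 -c "
from h import *
go([.4459,.2428,.136],195.4)"
```

```text
ee_pos: [0.4379, 0.2412, 0.1506]
tcp_rot: [179.9, 0.1, -164.5]
wrist_force: [0.8, -0.1, -0.8]
ee_pos: [0.445, 0.2431, 0.1509]
tcp_rot: [179.9, 0.1, -164.5]
wrist_force: [0.2, -0.1, -0.6]
pos [0.445  0.2431 0.1509] rpy [ 1.7994e+02  5.0000e-02 -1.6455e+02] delta cm [-0.07 -0.06  1.49] rot [0.001 0.001 0.001] t 34.78
```

No contact on the way in. Lowering until the collar touches.

```bash
python3 -m pendant '[[[0,0,0.6,0,0,0,0],[0,0,0.5,0,0,0,0],[0,0,0,0,0,0,0]]]' | sed -n '2,4p'
for i in 1 2; do python3 -m pendant '[[[0,0,0.2,0,0,0,0],[0,0,0,0,0,0,0]]]' | sed -n '2p;4p'; done
```

```text
ee_pos: [0.4448, 0.2431, 0.1393]
tcp_rot: [179.9, 0.1, -164.6]
wrist_force: [-0.1, -0.2, -1.0]
ee_pos: [0.444, 0.2429, 0.1367]
wrist_force: [-0.0, 0.6, -0.8]
ee_pos: [0.4438, 0.2428, 0.1345]
wrist_force: [0.3, -0.2, -1.3]
```

```bash
python3 -m pendant '[[[0,0,0.15,0,0,0,0],[0,0,0,0,0,0,0]]]' | sed -n '2p;4p'
python3 -m pendant '[[[0,0,0.15,0,0,0,0],[0,0,0,0,0,0,0]]]' | sed -n '2p;4p'
```

```text
ee_pos: [0.4437, 0.2428, 0.133]
wrist_force: [0.3, 0.6, -1.2]
ee_pos: [0.4441, 0.243, 0.1331]
wrist_force: [0.6, -0.1, -1.2]
```

```bash
python3 -m pendant '[[[0,0,0.2,0,0,0,0],[0,0,0,0,0,0,0]]]' | sed -n '2p;4p'
python3 -c "
from h import *
bot.camera('wrist'); KT=cam('wrist'); bot.camera('top')
for n in ['wrist','top']:
  for t in ['hook_collar','stand_slot']:
    for x in bot.mark_of(n,t)[:1]: print(n,t,round(x['confidence'],2),atz(n,x['uv'],.112,KT if n=='wrist' else None).round(4))
print(bot.get_obs()['wrist_force'],bot.get_obs()['ee_pos'])"
```

```text
ee_pos: [0.4446, 0.2433, 0.1332]
wrist_force: [0.7, 0.3, -0.3]
wrist hook_collar 0.98 [0.4439 0.2443 0.112 ]
wrist stand_slot 0.89 [0.4479 0.2426 0.112 ]
top stand_slot 0.83 [0.4457 0.2484 0.112 ]
[-0.31466902 -0.11872407  3.69533653] [0.44460601 0.24329664 0.13268687]
```

Contact: z holds at 0.133 and the force rises. Releasing.

```bash
python3 -m pendant '[[[0,0,0,0,0,0,20],[0,0,0,0,0,0,30],[0,0,0,0,0,0,40],[0,0,0,0,0,0,40],[0,0,0,0,0,0,40]]]' | sed -n '2,5p'
python3 -c "
from h import *
go([.4459,.2428,.25],195.4)"
python3 -m pendant '[[[0,0,-1,0,0,0,40],[0,0,-2,0,0,0,40],[0,0,-3,0,0,0,40],[0,0,-3,0,0,0,40],[0,0,-3,0,0,0,40]]]' | sed -n '2,5p'
python3 - <<'E'
from h import *
bot.camera('wrist'); KT=cam('wrist'); bot.camera('top'); bot.camera('scene')
K={'top':None,'scene':None,'wrist':KT}
for t,h in [('hook_grip',.146),('hook_collar',.112),('stand_slot',.112),('hook_tip',.035),('basket_centre',.041),('bench_top',.028),('slug_centre',.034)]:
  for n in K:
    for x in bot.mark_of(n,t)[:1]: print(t,n,round(x['confidence'],2),np.round(x['uv'],1),atz(n,x['uv'],h,K[n]).round(4))
E
```

```text
ee_pos: [0.4441, 0.243, 0.1313]
tcp_rot: [179.9, 0.1, -164.5]
wrist_force: [-0.6, 0.0, -0.1]
opening: 0.0337
pos [0.4441 0.243  0.1313] rpy [ 1.7992e+02  1.5000e-01 -1.6453e+02] delta cm [ -0.19  -0.05 -11.87] rot [0.001 0.003 0.001] t 36.58
ee_pos: [0.441, 0.2412, 0.2506]
tcp_rot: [-179.9, -0.5, -164.5]
wrist_force: [0.7, 0.6, -0.4]
opening: 0.034
hook_grip top 0.54 [144.1 241.7] [0.4441 0.2424 0.146 ]
hook_grip scene 0.59 [171.4 155.7] [0.4482 0.2411 0.146 ]
hook_grip wrist 0.57 [256.3 198. ] [0.4457 0.2468 0.146 ]
hook_collar top 0.41 [147.7 241.5] [0.4463 0.2428 0.112 ]
hook_collar scene 0.62 [166.5 165.8] [0.4346 0.2543 0.112 ]
hook_collar wrist 0.8 [255.8 190.8] [0.4494 0.2477 0.112 ]
stand_slot top 0.88 [146.4 242.2] [0.4446 0.2461 0.112 ]
stand_slot scene 0.87 [174.9 165.2] [0.4573 0.2439 0.112 ]
stand_slot wrist 0.79 [252.  191.2] [0.4509 0.244  0.112 ]
hook_tip top 0.46 [156.8 248.4] [0.4312 0.2383 0.035 ]
hook_tip scene 0.57 [168.4 190.2] [0.4286 0.2452 0.035 ]
hook_tip wrist 0.8 [253.3 159.6] [0.4339 0.2408 0.035 ]
basket_centre top 0.58 [173.8 164.9] [0.6672 0.1931 0.041 ]
basket_centre scene 0.49 [241.8 175.5] [0.6649 0.1948 0.041 ]
bench_top top 0.57 [175.2 168.7] [0.6591 0.1916 0.028 ]
bench_top scene 0.54 [239.5 182.2] [0.6458 0.1793 0.028 ]
bench_top wrist 0.52 [184.  297.6] [0.6656 0.1971 0.028 ]
slug_centre top 0.61 [352.7 204.6] [ 0.5393 -0.3156  0.034 ]
slug_centre wrist 0.52 [253.8 188.6] [0.4706 0.2517 0.034 ]
```

```bash
python3 -m pendant '[[[0,0,-2,0,0,0,40],[0,0,0,0,0,0,40],[0,0,0,0,0,0,40],[0,0,0,0,0,0,40]]]' | sed -n '1,4p'
python3 -c "
from workcell import bot
print(bot.job_done())"
```

```text
time: 38.53
ee_pos: [0.4415, 0.2415, 0.2692]
tcp_rot: [-179.9, -0.5, -164.5]
wrist_force: [-0.2, 0.7, 0.9]
the job is handed in; nothing more can be done
None
```

I took the hook from its stand, hooked the bail, which had fallen towards −y, and drew the basket out. I set it on the steel bench block, hung the hook back by its collar and handed the job in at about 38.5 s of the 72 s. No verdict was reported.

**Last checks**
- **Basket:** at about (0.662–0.667, 0.190–0.195), against the block centre at about (0.659, 0.192). That is within roughly 8 mm. The wrist force dropped by the basket's weight when it landed, and the basket stayed in place as the hook backed out.
- **Hook:** it is released, and the wrist and top cameras put the collar within about 4 mm of the slot. The marks of its grip and tip are back at their starting pixels to within a few pixels.
- **Slug:** the top camera still marks it in its well.

**What disagreed or was not checked**
- The scene camera's marks for the collar and slot differ by about 25 mm, and its bench mark is about 18 mm off the others. I took these as detection errors.
- One low-confidence wrist mark put the slug at the stand, which is clearly false.
- An early wrist turn ran into the last joint's limit and swung the arm about 0.35 m off its path, with no contact force seen.
- I reached the 12-picture limit before the placing, so the set-down and hang-up rest on detector marks and forces only. Basket and hook tilt, and the bystanders, were not checked by eye at the end.

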